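Pull a spring fixture to its mark and hold

TASK

Pick up the yellow pull handle, hang its ring over the upturned hook on the spring fixture's slide, and pull the slide out by the handle until its black pointer stands on the red mark, without pulling well past it. Finish while still holding it there: the spring pulls back, so keep the grip and the pull on the handle, with the hand clear of the fixture itself. Do not shift the red mark or the other things on the bench.

Things in the scene. Friction and masses are not known exactly. Their poses are not given: they have to be found in the camera images.
- pull_handle: Loose pull handle, 0.1 to 0.2 kg, lying flat on the bench: a yellow bar 92 x 22 x 22 mm (black end collars 26 mm wide) with a steel ring eye on a shank at its +x end. Origin: underside of the yellow bar, at mid-length; +x runs along the bar towards the ring, z up. Bar axis and ring lie 11 mm above the underside. Grip the bar across its 22 mm width.
- grip_center (a point): Centre of the yellow bar, 11 mm above its underside.
- eye_center (a point): Centre of the handle's ring eye, 87 mm ahead of the bar's centre along +x. The ring lies flat (its hole is vertical): 44 mm outside, 24 mm clear hole, round bar 10 mm thick.
- jig: Spring pull fixture, fixed to the bench: blue base 215 x 92 x 10 mm (x -100 to +115, y -56 to +36 mm), grey spring housing 42 mm high (x 40 to 118), end block 26 mm high (x -97 to -85), white scale 16 mm high on the -y side. Origin: on the bench under the hook stem at home (1 mm). The slide is pulled along the fixture's own -x, away from the housing; z up. It has no latch.
- slide (a joint): How far the aluminium slide block (30 x 46 mm, top at 34.5 mm above the bench) is pulled out along the fixture's -x, in m: 0 = home, end stop at 0.068. A return spring pulls it home: about 3.6 N at home plus 120 N per m of pull (about 10 N at the farthest mark).
- hook_root (a point): On the slide: the hook's upright stem (round, 8 mm thick, rising from the block), 42 mm above the bench. Moves with the slide. Hung with its ring centre 40 to 48 mm above the bench, the handle clears the fixture.
- hook_tip (a point): On the slide: the free upper end of the hook, 74 mm above the bench; the stem is straight to 50 mm, then leans, so that the tip is 6 mm further towards the fixture's +x (towards the housing) than the stem. The ring goes on from above with the handle level and its bar pointing along the fixture's -x.
- pointer_tip (a point): End of the slide's thin black pointer over the white scale, on the fixture's -y side. Same x as the hook stem within 1 mm.
- mark (a joint): Where the red mark is set: how far the slide must be pulled out for the pointer to stand at its middle, in m (0.028 to 0.052). It is stiff and stays put unless pushed.
- mark_center (a point): Middle of the red mark, a red clip 10 mm wide along x straddling the white scale, top 18.5 mm above the bench.
- paste_tin: Bystander: round tin with a green lid, 66 mm across, 26 mm high. Origin: centre of its underside. Leave it alone.
- oil_bottle: Bystander: small standing oil bottle with a red nozzle, 44 mm across, 145 mm high. Origin: centre of its underside. Leave it alone.
- machined_part: Bystander: white machined block with a pocket, 42 x 60 x 16 mm. Origin: centre of its underside. Leave it alone.
- stock_brass: Bystander: brass bar, 16 x 70 x 16 mm. Origin: centre of its underside. Leave it alone.
- tape_roll: Bystander: black tape roll lying flat, 62 mm across, 19 mm high. Origin: centre of its underside. Leave it alone.
- chuck_key: Bystander: steel T-handled chuck key, 52 x 65 x 12 mm. Origin: centre of its underside. Leave it alone.

How it is judged:
On the way, in this order (a step that is already met when the one before it is completed fails the run):
1. the handle's ring is over the fixture's hook (horizontal distance between eye_center and hook_root below 0.013 m and z of eye_center in the frame of hook_tip below -0.012 m), for 0.2 s.
2. the slide is pulled out by the handle until its pointer is on the red mark (all of step 1 and x of pointer_tip in the frame of mark_center between -0.005 and 0.005 m and contact force between the fingers and pull_handle above 2 N and contact force between pull_handle and jig above 2 N), for 0.2 s.
At the end, for the whole second after the job is handed in: Ring on the hook (centre within 13 mm of the stem, 12 mm or more below the tip); pointer still, within 5 mm of the middle of the red mark; fingers hold the handle and the handle pulls on the hook (each over 2 N); the hand does not touch the fixture (all of step 2 and velocity of joint slide between -0.01 and 0.01 m/s and contact force between each of the fingers, the arm and jig below 1 N); the arm keeps its last pose, push and grip.
It fails at once if the slide is pulled more than 15 mm past the middle of the red mark (x of pointer_tip in the frame of mark_center below -0.015 m).
It fails at once if the red mark is shifted by more than 4 mm (distance of mark_center from where it was at the start of the episode above 0.004 m).
It fails at once if another thing on the bench is shifted by more than 20 mm (distance of any of paste_tin, oil_bottle, machined_part, stock_brass, tape_roll, chuck_key from where it was at the start of the episode above 0.02 m).
It also fails if it takes over 38 s, if anything falls off the work surface, if the arm or the gripper's body presses on something with over 40 N, if the wrist force passes 120 N, or if a joint passes its speed limit or range.

ROBOT

A 6-joint arm with a two-finger parallel gripper is mounted at the origin on a cart in front of the work surface, level with it; the furniture and walls round the work are solid. World frame = base frame: x ahead of the robot, y to its left, z up, the work surface at z = 0. Lengths are in m, angles in rad, forces in N, time in s.
With the tool pointing down it reaches from about 0.325 to 0.775 m from the base axis. Payload 5.5 kg.
Tool frame: the origin (TCP) lies at the very end of the fingers, on their centre line; the grasp point (between the pads) lies behind it (robot.grip_depth is the z of the grasp point in the tool frame, in m); z points along the fingers, y is the line along which they close (so a half turn about z gives the same grasp; the last joint's range is limited). The gripper opens to 85 mm and grips with 20 to 120 N. Pads are 22 mm wide; open, the fingers measure 114 mm over their backs; the gripper's body (76 mm by 85 mm) begins 54 mm behind the grasp point. The pads swing forward as they close: fully open they stand 13 mm farther back than shut.
Start: joints at [-1.259, 0.091, 1.231, -0, 1.82, -0.057], TCP at [0.216, -0.56, 0.231] pointing down, gripper open.
Joint ranges: [-2.87, 2.87], [-0.86, 2.18], [0.17, 2.46], [-1.51, 4.65], [0.06, 2.69], [-2.65, 2.65]. Speed limits (rad/s): [2.57, 2.57, 3.01, 3.14, 3.14, 3.14].

INTERFACE

Orientations are given as a rotation vector (axis times angle).
In Python, from station import robot gives the robot as it stands. The module is installed in compiled form; this text tells all that it offers.
- The arm moves only by the tool move_arm, never from a script. Its argument "series" is a list of rows, each an object with "linear": the shift along the tool's x, y, z in units of 40 mm (1.0 is 40 mm), a list of three; "turn": the turn about the tool's z in units of 5 degrees (1.0 is 5 degrees). In form: [{"linear": [dx, dy, dz], "turn": turn}, ...]. A call has 1 to 12 rows; each row shifts and turns the commanded pose from where the row before left it, along the tool's axes as they then stand; what a row does not reach is not made up. A row lasts 1/12 s, in which the tool goes at most 41.7 mm and 7.16 degrees, less where a joint would pass 70% of its speed; a pose out of reach is approached as far as the arm can. A call is refused whole if a number of a shift passes 1 or a number of a turn 1, either way. A call with a gripper value outside its range is refused whole. "claw" is the finger opening in mm, from 0 to 85.4, set as the call begins (left out, the last holds). The fingers move at their own pace and stop on an object; "grip_force" is the grip in N (left out, the last holds). Time passes only in rows, so rows that do not move let the fingers close. It gives the time, the measured TCP pose, the force, the opening and the grip force at its end, in the units of the state.
- robot.sense(): the state, without advancing time (a new reading comes with each control period).
- robot.snapshot(name): name is "scene" or "top" or "wrist"; returns the picture (420x560x3 uint8, red, green, blue); there is no depth.
- robot.camera_model(name): a dict with "intrinsics" (3x3 intrinsics, pixels), "R" (3x3) and "t" (3): a world point X has camera coordinates R X + t. Camera axes: x right, y down, z forward; pixel columns grow to the right and rows downward; lengths in m; the calibration is good to about 2 mm. A picture is of the moment at which its call begins: read the wrist's pose just before it. camera_model takes no time and is no camera call; for the wrist camera it gives the pose at the moment of the call.
- robot.finish_job(): hands the job in; it is judged then, once.
Trained networks look in the newest picture that a camera, given by its name, has taken for a name from the list of things; names that differ only in an ending like _2 or _b are one class to them, and where a whole thing is asked for, a point or a joint stands for the part that bears it (a point fixed in the world has none). Each returns a list of dicts, best first, with "confidence" (0 to 1); they miss things now and then, are a little off and sometimes report something else, mostly with a low value. They report only what shows in the picture. A call takes as long as a camera call.
- robot.boxes_of(camera, thing): "location" ([x, y, z] in m, in world coordinates, good to about 4 mm: the middle of the surface that is visible of it).
The state is a dict: "t": time; "joint_pos": joint angles; "joint_velocities": joint speeds; "tau": joint torques, N m; "tcp_pos": TCP position; "tcp_rot": TCP orientation; "wrist_force": force on the tool from outside, world axes, zero at the start; "ft_torque": the same for the moment, N m; "finger_gap": opening from 0.0 (shut) to 1.0 (fully open); "gripper_force": force on a finger pad.
Only numpy, scipy, OpenCV 4.12 (cv2) and the standard library are available. Lean on these libraries where they do the work, as an engineer would, in place of code of your own. Each camera call takes 0.05 s, during which the arm holds its last target. There are 200 camera calls.

## Working session

There is one attempt and no reset: what is moved stays moved. The work goes in short steps, Python scripts to look and compute and a tool call to move; the robot and the scene stay as the last step left them, time stands still between calls to the robot, and variables do not carry over. Pictures are saved under pics/ and viewed, at most 10 in all, crops included, and the job is handed in when it is done.

Besides the shell and the picture viewer there is one more tool, called after "Call:" in YAML: its name, and indented under it one key for each argument. move_arm: Moves the arm, as the interface text tells. Its arguments: {"type":"object","properties":{"series":{"type":"array"},"claw":{"type":"number"},"grip_force":{"type":"number"}},"required":["series"]}

```bash
mkdir -p pics; python3 - <<'E'
from station import robot
import cv2
print(robot.sense(), robot.grip_depth)
for c in ["top","scene"]:
    im=robot.snapshot(c); cv2.imwrite(f"pics/{c}0.png",im[:,:,::-1])
    for n in ["pull_handle","eye_center","grip_center","hook_root","hook_tip","pointer_tip","mark_center","jig","oil_bottle"]:
        print(c,n,[(x["location"],round(x["confidence"],2)) for x in robot.boxes_of(c,n)][:2])
    m=robot.camera_model(c); print(m)
print(robot.sense()["t"])
E
```

```text
{'t': 0.0, 'joint_pos': array([-1.25874367e+00,  9.18394656e-02,  1.23189847e+00, -6.54359432e-06,
        1.81981067e+00, -5.67151558e-02]), 'joint_velocities': array([-0.00068752,  0.00072055,  0.0014666 , -0.00043227, -0.00155648,
       -0.00109172]), 'tau': array([-2.90914140e-04, -4.58730018e+01, -4.18027997e+01,  3.19277729e-05,
        1.17460953e-02,  7.48999651e-05]), 'tcp_pos': array([ 0.21617793, -0.5593899 ,  0.23015538]), 'tcp_rot': array([-3.08643483e+00, -5.75624453e-01,  4.00821200e-04]), 'wrist_force': array([-0.62890721, -0.14882937, -0.27276068]), 'ft_torque': array([ 0.01501064, -0.01030869,  0.04491381]), 'gripper_force': 0.0, 'finger_gap': 1.003671195126986} -0.0187
top pull_handle [([0.4613, 0.3731, 0.0263], 0.67), ([0.6323, 0.4565, 0.0159], 0.19)]
top eye_center [([0.4641, 0.3718, 0.0209], 0.75)]
top grip_center [([0.4686, 0.3785, 0.0185], 0.81), ([0.4545, 0.0473, 0.0086], 0.49)]
top hook_root [([0.465, 0.0542, 0.0357], 0.71)]
top hook_tip [([0.4603, 0.0572, 0.03], 0.73)]
top pointer_tip [([0.4619, 0.0573, 0.0338], 0.6)]
top mark_center []
top jig []
top oil_
[... 586 characters left out ...]
48), ([0.6303, 0.4663, 0.0141], 0.4)]
scene hook_tip [([0.46, 0.0608, 0.0313], 0.51)]
scene pointer_tip [([0.4626, 0.0641, 0.0334], 0.59)]
scene mark_center []
scene jig [([0.4458, 0.0662, 0.0155], 0.65), ([0.5896, -0.0682, 0.0545], 0.61)]
scene oil_bottle [([0.5897, -0.0675, 0.0526], 0.53), ([0.4574, 0.3937, 0.024], 0.49)]
{'intrinsics': array([[403.0147585 ,   0.        , 280.70350983],
       [  0.        , 403.0147585 , 210.03805306],
       [  0.        ,   0.        ,   1.        ]]), 'R': array([[-0.86237545, -0.5061584 , -0.01059531],
       [-0.25204249,  0.44738367, -0.85809232],
       [ 0.43907081, -0.73732728, -0.51338612]]), 't': array([0.57762387, 0.08068292, 1.12644528])}
1.0
```

```bash
python3 - <<'E'
import cv2
im=cv2.imread("pics/top0.png"); cv2.imwrite("pics/a.png",cv2.resize(im,(800,600),interpolation=cv2.INTER_CUBIC))
E
```

```text
(no output)
```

View pics/a.png

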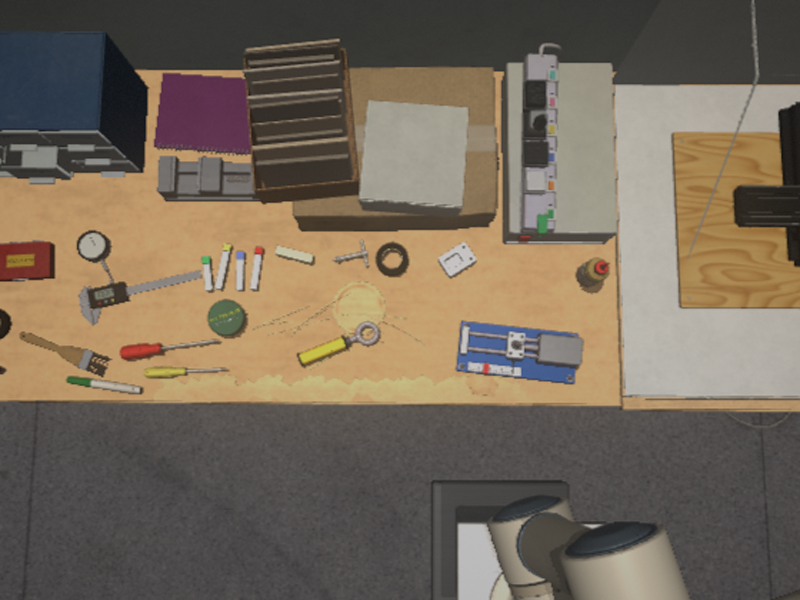

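View pics/scene0.png

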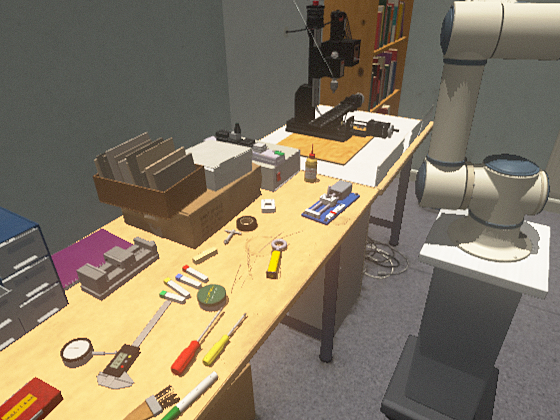

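The top view shows the handle (bar about 323,347, ring 368,333 in the 800-wide picture) with the ring towards the fixture. The slide's hook is near (516,345), the housing is on the right and the red mark is near (486,369).

```bash
cat > h.py <<'E'
import numpy as np, cv2
from station import robot
def back(m,uv,z):
    K,R,t=m["intrinsics"],np.array(m["R"]),np.array(m["t"])
    d=R.T@np.linalg.solve(K,[uv[0],uv[1],1.]); c=-R.T@t
    return c+d*(z-c[2])/d[2]
def proj(m,X):
    p=m["intrinsics"]@(np.array(m["R"])@np.array(X)+m["t"]); return p[:2]/p[2]
def mask(im,lo,hi,roi):
    h=cv2.cvtColor(im,cv2.COLOR_BGR2HSV); k=cv2.inRange(h,np.array(lo),np.array(hi)); r=np.zeros_like(k)
    x0,y0,x1,y1=roi; r[y0:y1,x0:x1]=k[y0:y1,x0:x1]; return r
E
python3 - <<'E'
from h import *
m=robot.camera_model("top"); im=cv2.imread("pics/top0.png")
k=mask(im,(24,150,120),(34,255,255),(200,225,255,262)); p=np.argwhere(k)[:,::-1]
r=cv2.minAreaRect(p.astype(np.float32)); print("bar",len(p),r,back(m,p.mean(0),.02),back(m,r[0],.02),"eye",back(m,(368/1.4286,333/1.4286),.011))
k=mask(im,(105,120,60),(125,255,255),(310,215,415,275)); p=np.argwhere(k)[:,::-1]
r=cv2.minAreaRect(p.astype(np.float32)); b=cv2.boxPoints(r); print("base",len(p),[back(m,q,.01).round(4) for q in b])
k=mask(im,(0,150,100),(8,255,255),(320,245,375,270)); p=np.argwhere(k)[:,::-1]; print("mark",len(p),back(m,p.mean(0),.0185))
a=im[205:285,195:285]; c=im[215:275,310:415]
a=cv2.resize(a,None,fx=4.4,fy=4.4,interpolation=2); c=cv2.resize(c,None,fx=4,fy=4,interpolation=2)
o=np.zeros((400,a.shape[1]+c.shape[1],3),np.uint8); o[:a.shape[0],:a.shape[1]]=a; o[:c.shape[0],a.shape[1]:]=c; print(o.shape); cv2.imwrite("pics/b.png",o[:, :])
E
```

```text
bar 214 ((225.12071228027344, 245.05174255371094), (6.499337673187256, 32.86807632446289), 68.19859313964844) [0.45277712 0.40658534 0.02      ] [0.45277516 0.40675612 0.02      ] eye [0.4852587 0.3237726 0.011    ]
base 989 [array([0.4202, 0.1621, 0.01  ]), array([0.5066, 0.1521, 0.01  ]), array([ 0.4845, -0.0572,  0.01  ]), array([ 0.3985, -0.0455,  0.01  ])]
mark 15 [0.42346928 0.11133667 0.0185    ]
(400, 816, 3)
```

View pics/b.png

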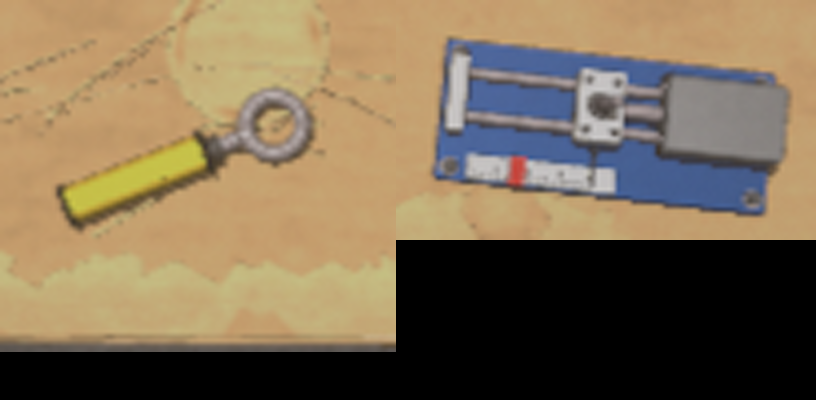

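Call:
move_arm:
  series:
    - {"linear":[0.63,-0.56,0],"turn":0}
    - {"linear":[0.63,-0.56,0],"turn":0}
    - {"linear":[0.63,-0.56,0],"turn":0}
    - {"linear":[0.63,-0.56,0],"turn":0}
    - {"linear":[0.63,-0.56,0],"turn":0}
    - {"linear":[0.63,-0.56,0],"turn":0}
    - {"linear":[0.63,-0.56,0],"turn":0}
    - {"linear":[0.63,-0.56,0],"turn":0}
    - {"linear":[0.63,-0.56,0],"turn":0}
    - {"linear":[0.63,-0.56,0],"turn":0}
    - {"linear":[0.63,-0.56,0],"turn":0}
    - {"linear":[0.63,-0.56,0],"turn":0}

```text
t: 2.0
tcp_pos: [0.4019, -0.1984, 0.2316]
tcp_rot: [3.088, 0.576, 0.001]
wrist_force: [1.0, -0.4, 1.2]
finger_gap: 1.002
gripper_force: 0.0
```

Call:
move_arm:
  series:
    - {"linear":[0,0,0],"turn":-1}
    - {"linear":[0,0,0],"turn":-1}
    - {"linear":[0,0,0],"turn":-1}
    - {"linear":[0,0,0],"turn":-1}
    - {"linear":[0,0,0],"turn":-1}
    - {"linear":[0,0,0],"turn":-1}
    - {"linear":[0,0,0],"turn":-1}
    - {"linear":[0,0,0],"turn":-1}
    - {"linear":[0,0,0],"turn":-1}

```text
t: 2.75
tcp_pos: [0.4015, -0.1999, 0.2314]
tcp_rot: [2.629, 1.72, 0.0]
wrist_force: [0.7, -0.4, -0.0]
finger_gap: 0.999
gripper_force: 0.0
```

Call:
move_arm:
  series:
    - {"linear":[0,0,0],"turn":-1}
    - {"linear":[0,0,0],"turn":-1}
    - {"linear":[0,0,0],"turn":-1}
    - {"linear":[0,0,0],"turn":-1}
    - {"linear":[0,0,0],"turn":-1}
    - {"linear":[0,0,0],"turn":-1}
    - {"linear":[0,0,0],"turn":-1}
    - {"linear":[0,0,0],"turn":-1}
    - {"linear":[0,0,0],"turn":-1}

```text
t: 3.5
tcp_pos: [0.4014, -0.1999, 0.2314]
tcp_rot: [1.771, 2.595, 0.0]
wrist_force: [-0.4, 0.3, -0.5]
finger_gap: 0.999
gripper_force: 0.0
```

Call:
move_arm:
  series:
    - {"linear":[0.8,0.5,0],"turn":0}
    - {"linear":[0.8,0.5,0],"turn":0}
    - {"linear":[0.8,0.5,0],"turn":0}
    - {"linear":[0.8,0.5,0],"turn":0}
    - {"linear":[0.8,0.5,0],"turn":0}
    - {"linear":[0.8,0.5,0],"turn":0}
    - {"linear":[0.8,0.5,0],"turn":0}
    - {"linear":[0,0,0],"turn":0}

```text
t: 4.17
tcp_pos: [0.4514, 0.0652, 0.2311]
tcp_rot: [-1.766, -2.596, -0.004]
wrist_force: [0.2, -0.9, -0.4]
finger_gap: 1.001
gripper_force: 0.0
```

```bash
python3 - <<'E'
from h import *
import pickle
m=robot.camera_model("wrist"); im=robot.snapshot("wrist")[:,:,::-1].copy(); s=robot.sense()
cv2.imwrite("pics/w1.png",im); pickle.dump(m,open("w1.pkl","wb")); print(s["tcp_pos"],s["t"],m)
E
```

```text
[0.45122522 0.06245324 0.23110581] 4.2167 {'intrinsics': array([[290.37527369,   0.        , 278.38077696],
       [  0.        , 290.37527369, 207.30213349],
       [  0.        ,   0.        ,   1.        ]]), 'R': array([[ 0.93010914,  0.36728171,  0.00106132],
       [ 0.35204735, -0.89234566,  0.28245687],
       [ 0.1046883 , -0.26234208, -0.95927941]]), 't': array([-0.44516194, -0.13693158,  0.34897348])}
```

View pics/w1.png

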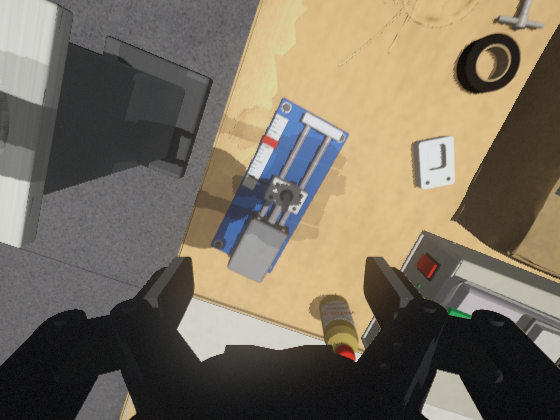

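The wrist view shows the fixture at (211..348, 97..282), the mark near (270,143), the hook near (287,196), and the bottle to the lower right.

```bash
python3 - <<'E'
from h import *
im=cv2.imread("pics/w1.png"); c=cv2.resize(im[90:290,200:360],None,fx=3,fy=3,interpolation=2); cv2.imwrite("pics/c.png",c)
E
```

```text
(no output)
```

View pics/c.png

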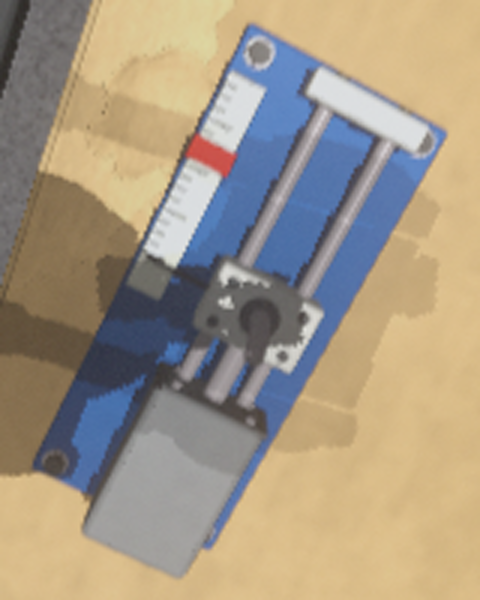

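Call:
move_arm:
  series:
    - {"linear":[0.9,0.35,0],"turn":0}
    - {"linear":[0.9,0.35,0],"turn":0}
    - {"linear":[0.9,0.35,0],"turn":0}
    - {"linear":[0.9,0.35,0],"turn":0}
    - {"linear":[0.9,0.35,0],"turn":0}
    - {"linear":[0.9,0.35,0],"turn":0}
    - {"linear":[0.9,0.35,0],"turn":0}
    - {"linear":[0,0,0],"turn":0}

```text
t: 4.88
tcp_pos: [0.4513, 0.3342, 0.2297]
tcp_rot: [-1.77, -2.593, 0.0]
wrist_force: [1.0, -1.0, -0.2]
finger_gap: 1.003
gripper_force: 0.0
```

```bash
python3 - <<'E'
from h import *
import pickle
m=robot.camera_model("wrist"); im=robot.snapshot("wrist")[:,:,::-1].copy(); s=robot.sense()
cv2.imwrite("pics/w2.png",im); pickle.dump(m,open("w2.pkl","wb")); print(s["tcp_pos"],s["tcp_rot"],s["t"])
k=mask(im,(24,150,90),(34,255,255),(150,0,420,330)); n,l,st,ce=cv2.connectedComponentsWithStats(k); i=1+st[1:,4].argmax()
p=np.argwhere(l==i)[:,::-1].astype(np.float32); r=cv2.minAreaRect(p); b=cv2.boxPoints(r)
print(len(p),r); W=[back(m,q,.02)[:2] for q in b]; print(np.round(W,4),np.mean(W,0),back(m,p.mean(0),.02))
x,y=p.mean(0).astype(int); x0=max(x-90,0);y0=max(y-100,0);print(x0,y0)
cv2.imwrite("pics/d.png",cv2.resize(im[y0:y0+200,x0:x0+200],None,fx=3,fy=3,interpolation=2))
E
```

```text
[0.45165818 0.33149048 0.23004946] [-1.77190189 -2.59306687  0.00283608] 4.9333
1337 ((302.0, 128.5), (75.0, 18.0), 90.0)
[[0.4288 0.4389]
 [0.4478 0.4463]
 [0.4812 0.3682]
 [0.4609 0.3602]] [0.45466575 0.4034105 ] [0.45379523 0.40580807 0.02      ]
212 27
```

View pics/d.png

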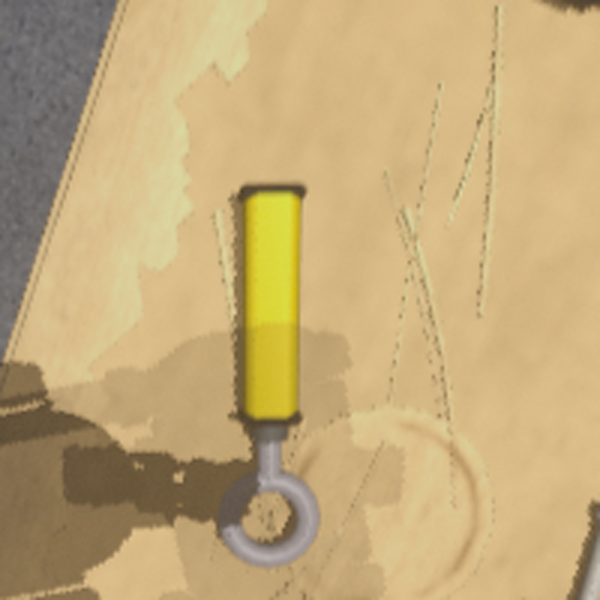

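```bash
python3 - <<'E'
from h import *
import pickle
m=pickle.load(open("w2.pkl","rb")); f=lambda q:(212+q[0]/3,27+q[1]/3)
E=back(m,f((268.5,517)),.011); A=back(m,f((272,190)),.018); B=back(m,f((270,415)),.018); C=(A+B)/2
d=(E-C)[:2]; print("eye",E,"bar",A,B,C,np.linalg.norm(d),np.linalg.norm(A-B),np.degrees(np.arctan2(d[1],d[0])))
m=pickle.load(open("w1.pkl","rb")); f=lambda q:(200+q[0]/3,90+q[1]/3)
TL,TR,BL=[back(m,f(q),.01)[:2] for q in [(250,25),(446,130),(35,467)]]
print(TL,TR,BL,np.linalg.norm(TL-TR),np.linalg.norm(TL-BL))
x=(BL-TL)/np.linalg.norm(BL-TL); y=(TR-TL)/np.linalg.norm(TR-TL); print("yaw",np.degrees(np.arctan2(x[1],x[0])),np.degrees(np.arctan2(y[1],y[0]))-90)
yaw=np.arctan2(x[1],x[0]); x=np.array([np.cos(yaw),np.sin(yaw)]); y=np.array([-x[1],x[0]])
M=(TR+BL)/2; O=M-.0075*x+.010*y; print("O",O)
mk=back(m,f((213,158)),.0185)[:2]; print("mark fix",x@(mk-O),y@(mk-O))
for z,r in((.074,.006),(.0345,0)): print("tip pred (crop)",(proj(m,[*(O+r*x),z])-[200,90])*3)
mt=robot.camera_model("top"); print("top tip",proj(mt,[*(O+.006*x),.074]))
E
```

```text
eye [0.48818287 0.32340233 0.011     ] bar [0.43877713 0.44375097 0.018     ] [0.47099885 0.36476407 0.018     ] [0.45488799 0.40425752 0.018     ] 0.08744204749917414 0.08530632455742625 -67.61891817548812
[0.42177288 0.15977673] [0.51048811 0.15187533] [ 0.40106174 -0.05048557] 0.08906640953102042 0.2112798780550367
yaw -95.62556890971308 -95.0896070439933
O [0.46646197 0.05717849]
mark fix -0.0461383435270527 -0.04454410705391978
tip pred (crop) [254.70880386 358.25982854]
tip pred (crop) [259.39416201 317.0498054 ]
top tip [366.35252711 238.81603092]
```

Call:
move_arm:
  series:
    - {"linear":[0.63,0.245,0],"turn":-0.1}
    - {"linear":[0.63,0.245,0],"turn":0}
    - {"linear":[0.63,0.245,0],"turn":0}
    - {"linear":[0,0,0.9],"turn":0}
    - {"linear":[0,0,0.9],"turn":0}
    - {"linear":[0,0,0.9],"turn":0}
    - {"linear":[0,0,0.9],"turn":0}
    - {"linear":[0,0,0.7],"turn":0}
    - {"linear":[0,0,0.3],"turn":0}
    - {"linear":[0,0,0],"turn":0}
    - {"linear":[0,0,0],"turn":0}

```text
t: 5.85
tcp_pos: [0.4524, 0.4101, 0.0483]
tcp_rot: [1.767, 2.597, 0.0]
wrist_force: [0.5, 0.5, 0.2]
finger_gap: 1.004
gripper_force: 0.0
```

Call:
move_arm:
  series:
    - {"linear":[0.05,0,0.5],"turn":0}
    - {"linear":[0,0,0.4],"turn":0}
    - {"linear":[0,0,0.2],"turn":0}
    - {"linear":[0,0,0],"turn":0}
    - {"linear":[0,0,0],"turn":0}

```text
t: 6.27
tcp_pos: [0.4517, 0.4132, 0.0051]
tcp_rot: [1.765, 2.598, 0.003]
wrist_force: [0.2, 0.6, -0.4]
finger_gap: 1.001
gripper_force: 0.0
```

Call:
move_arm:
  series:
    - {"linear":[0,0,0],"turn":0}
    - {"linear":[0,0,0],"turn":0}
    - {"linear":[0,0,0],"turn":0}
    - {"linear":[0,0,0],"turn":0}
    - {"linear":[0,0,0],"turn":0}
    - {"linear":[0,0,0],"turn":0}
    - {"linear":[0,0,0],"turn":0}
    - {"linear":[0,0,0],"turn":0}
    - {"linear":[0,0,0],"turn":0}
    - {"linear":[0,0,0],"turn":0}
  claw: 5
  grip_force: 90

```text
t: 7.1
tcp_pos: [0.4512, 0.4132, 0.004]
tcp_rot: [1.765, 2.599, 0.002]
wrist_force: [-1.3, -0.1, 5.2]
finger_gap: 0.231
gripper_force: 91.3
```

Call:
move_arm:
  series:
    - {"linear":[0,0,-0.3],"turn":0}
    - {"linear":[0,0,-0.6],"turn":0}
    - {"linear":[0,0,-0.6],"turn":0}
    - {"linear":[0,0,-0.6],"turn":0.5}
    - {"linear":[0,0,-0.4],"turn":1}
    - {"linear":[0,0,-0.2],"turn":1}
    - {"linear":[0,0,0],"turn":1}
    - {"linear":[0,0,0],"turn":1}
    - {"linear":[0,0,0],"turn":0.7}
    - {"linear":[0,0,0],"turn":0.28}
    - {"linear":[0,0,0],"turn":0}

```text
t: 8.02
tcp_pos: [0.4505, 0.4125, 0.1107]
tcp_rot: [-2.33, -2.107, 0.002]
wrist_force: [-0.5, -0.7, -1.0]
finger_gap: 0.236
gripper_force: 90.5
```

Call:
move_arm:
  series:
    - {"linear":[-0.4,0.1,0],"turn":0}
    - {"linear":[-0.7,0.15,0],"turn":0}
    - {"linear":[-0.8,0.2,0],"turn":0}
    - {"linear":[-0.8,0.2,0],"turn":0}
    - {"linear":[-0.8,0.2,0],"turn":0}
    - {"linear":[-0.8,0.2,0],"turn":0}
    - {"linear":[-0.6,0.15,0],"turn":0}
    - {"linear":[-0.33,0.03,0],"turn":0}
    - {"linear":[0,0,0],"turn":0}
    - {"linear":[0,0,0],"turn":0}
    - {"linear":[0,0,0],"turn":0}

```text
t: 8.93
tcp_pos: [0.4785, 0.2007, 0.1113]
tcp_rot: [-2.329, -2.108, -0.001]
wrist_force: [0.4, 0.3, -2.2]
finger_gap: 0.236
gripper_force: 90.5
```

```bash
python3 - <<'E'
from h import *
import pickle
m=robot.camera_model("wrist"); im=robot.snapshot("wrist")[:,:,::-1].copy(); s=robot.sense()
cv2.imwrite("pics/w3.png",im); pickle.dump((m,s),open("w3.pkl","wb")); print(s["tcp_pos"],s["tcp_rot"],s["t"],s["wrist_force"],s["gripper_force"])
cv2.imwrite("pics/e.png",cv2.resize(im[20:320,180:400],None,fx=2,fy=2,interpolation=2))
E
```

```text
[0.47851282 0.20090609 0.11122888] [-2.32822139e+00 -2.10833349e+00 -3.36495625e-04] 8.9833 [ 0.39127368  1.00605114 -2.11374108] 90.48359513282776
```

View pics/e.png

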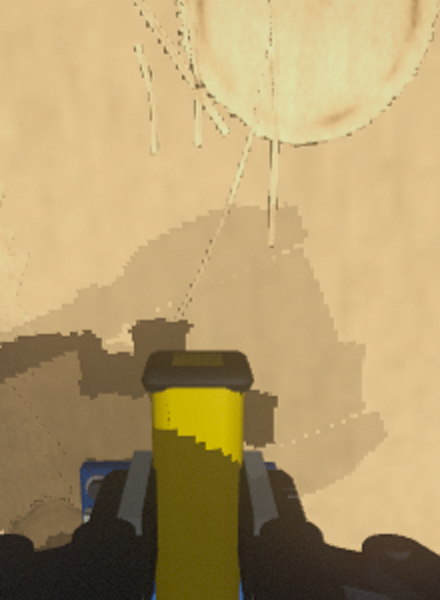

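The picture shows the bar straight in the grip (columns 155–243, centred on the camera axis). The ring is hidden behind the hand.

Call:
move_arm:
  series:
    - {"linear":[-0.4,0,0],"turn":0}
    - {"linear":[-0.5,0.02,0],"turn":0}
    - {"linear":[-0.35,0,0],"turn":0}
    - {"linear":[0,0,0],"turn":0}
    - {"linear":[0,0,0],"turn":0}
    - {"linear":[0,0,0],"turn":0}

```text
t: 9.48
tcp_pos: [0.4745, 0.1511, 0.1113]
tcp_rot: [-2.329, -2.108, -0.001]
wrist_force: [-0.8, -0.3, -1.5]
finger_gap: 0.231
gripper_force: 90.5
```

```bash
python3 - <<'E'
from h import *
import pickle
mt=robot.camera_model("top"); ms=robot.camera_model("scene")
a=robot.snapshot("top")[:,:,::-1].copy(); b=robot.snapshot("scene")[:,:,::-1].copy(); s=robot.sense()
cv2.imwrite("pics/t4.png",a); cv2.imwrite("pics/s4.png",b); print(s["tcp_pos"],s["tcp_rot"],s["t"])
p=s["tcp_pos"]; ps=2*np.arctan2(s["tcp_rot"][1],s["tcp_rot"][0]); e=p+[-.0968*np.cos(ps),-.0968*np.sin(ps),.007]; O=np.array([.465,.058]);xf=np.array([np.cos(np.radians(-95.8)),np.sin(np.radians(-95.8))])
print("eye",e,proj(mt,e),proj(ms,e)); tip=[*(O+.006*xf),.074]; print("tip",tip,proj(mt,tip),proj(ms,tip))
A=cv2.resize(a[200:280,320:400],(400,400),interpolation=2); q=proj(ms,e).astype(int); print(q)
B=cv2.resize(b[q[1]-40:q[1]+40,q[0]-40:q[0]+40],(400,400),interpolation=2); cv2.imwrite("pics/f.png",np.hstack([A,B]))
E
```

```text
[0.4744862  0.15101132 0.11122904] [-2.32861455e+00 -2.10827830e+00 -2.47431974e-04] 9.5833
eye [0.46489567 0.05468759 0.11822904] [367.81855366 237.42165692] [329.14076443 172.84359526]
tip [np.float64(0.46439366221690237), np.float64(0.05203071574702727), 0.074] [366.02970121 239.40892997] [328.91847622 185.42471661]
[329 172]
```

View pics/f.png

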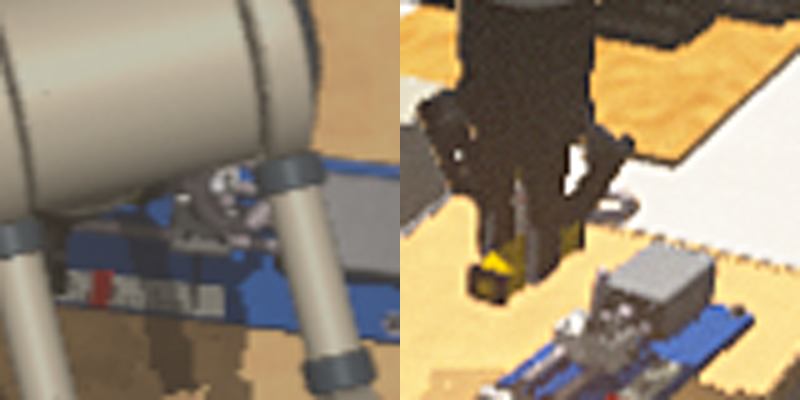

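Scene crop: the ring is at about (332,174), within 3 px of prediction. The hook isn't clear in the top view, so I'll refine it from the earlier unobstructed pictures.

```bash
python3 - <<'E'
from h import *
import pickle
M={"top0":robot.camera_model("top"),"scene0":robot.camera_model("scene"),"w1":pickle.load(open("w1.pkl","rb"))}
O=np.array([.465,.058]);a=np.radians(-95.8);x=np.array([np.cos(a),np.sin(a)]);y=np.array([-x[1],x[0]])
P=lambda u,v,z:[*(O+u*x+v*y),z]
pts={"tip":P(.006,0,.074),"root":P(0,0,.0345)}
tiles=[]
for n,m in M.items():
    im=cv2.imread(f"pics/{n}.png"); q=proj(m,pts["root"]); w=28 if n=="w1" else 18; sc=266/(2*w)
    c0=np.round(q).astype(int)-w; t=cv2.resize(im[c0[1]:c0[1]+2*w,c0[0]:c0[0]+2*w],(266,266),interpolation=2)
    o=t.copy()
    L=lambda X:tuple(((proj(m,X)-c0+.5)*sc).astype(int).tolist())
    cv2.line(o,L(P(0,0,.05)),L(pts["root"]),(0,255,0),1);cv2.line(o,L(P(0,0,.05)),L(pts["tip"]),(0,0,255),1)
    cs=[L(P(i*.015,j*.023,.0345)) for i,j in((-1,-1),(-1,1),(1,1),(1,-1))]; cv2.polylines(o,[np.array(cs)],True,(255,0,255),1)
    cs=[L(P(i,j,.01)) for i,j in((-.1,-.056),(-.1,.036),(.115,.036),(.115,-.056))]; cv2.polylines(o,[np.array(cs)],True,(0,255,255),1)
    tiles.append(np.vstack([t,o])); print(n,c0,sc)
cv2.imwrite("pics/g.png",np.hstack(tiles))
E
```

```text
top0 [343 223] 7.388888888888889
scene0 [309 179] 7.388888888888889
w1 [258 167] 4.75
```

View pics/g.png

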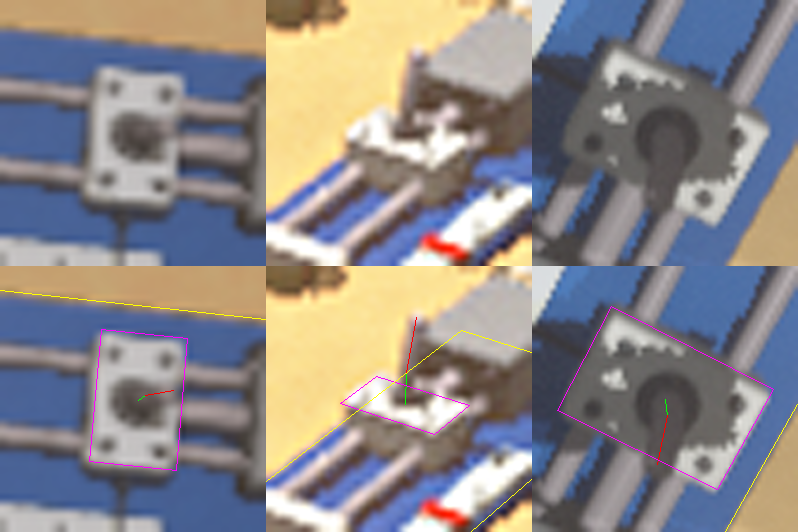

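The overlay matches: the modelled stem and tip lines lie on the hook in all three views, to about 1–2 mm. Lowering the ring.

Call:
move_arm:
  series:
    - {"linear":[0,0,0.2],"turn":0}
    - {"linear":[0,0,0.2],"turn":0}
    - {"linear":[0,0,0.2],"turn":0}
    - {"linear":[0,0,0.2],"turn":0}
    - {"linear":[0,0,0.15],"turn":0}
    - {"linear":[0,0,0.15],"turn":0}
    - {"linear":[0,0,0],"turn":0}
    - {"linear":[0,0,0],"turn":0}

```text
t: 10.25
tcp_pos: [0.4743, 0.1498, 0.0668]
tcp_rot: [-2.33, -2.106, 0.001]
wrist_force: [-0.2, -0.8, -2.3]
finger_gap: 0.236
gripper_force: 90.5
```

Call:
move_arm:
  series:
    - {"linear":[0.03,0,0.15],"turn":0}
    - {"linear":[0.02,0,0.15],"turn":0}
    - {"linear":[0.02,0,0.15],"turn":0}
    - {"linear":[0,0,0.15],"turn":0}
    - {"linear":[0,0,0.13],"turn":0}
    - {"linear":[0,0,0],"turn":0}
    - {"linear":[0,0,0],"turn":0}
    - {"linear":[0,0,0],"turn":0}

```text
t: 10.92
tcp_pos: [0.4749, 0.1527, 0.0382]
tcp_rot: [2.33, 2.107, 0.0]
wrist_force: [0.1, -0.4, -2.7]
finger_gap: 0.235
gripper_force: 90.5
```

Call:
move_arm:
  series:
    - {"linear":[0.08,0,0],"turn":0}
    - {"linear":[0.1,0,0],"turn":0}
    - {"linear":[0.1,0,0],"turn":0}
    - {"linear":[0.1,0,0],"turn":0}
    - {"linear":[0.1,0,0],"turn":0}
    - {"linear":[0.1,0,0],"turn":0}
    - {"linear":[0.1,0,0],"turn":0}
    - {"linear":[0.1,0,0],"turn":0}
    - {"linear":[0.1,0,0],"turn":0}
    - {"linear":[0.1,0,0],"turn":0}
    - {"linear":[0,0,0],"turn":0}
    - {"linear":[0,0,0],"turn":0}

```text
t: 11.92
tcp_pos: [0.4788, 0.1909, 0.038]
tcp_rot: [2.329, 2.106, -0.003]
wrist_force: [0.0, -7.4, -1.2]
finger_gap: 0.231
gripper_force: 90.6
```

```bash
cat > look.py <<'E'
from h import *
import sys
O=np.array([.465,.0585]);a=np.radians(-95.7);x=np.array([np.cos(a),np.sin(a)]);y=np.array([-x[1],x[0]])
m=robot.camera_model("top"); im=robot.snapshot("top")[:,:,::-1].copy(); s=robot.sense(); cv2.imwrite(f"pics/{sys.argv[1]}.png",im)
print(s["tcp_pos"],s["wrist_force"],s["gripper_force"],s["t"])
e=s["tcp_pos"][:2]+.0968*x; print("slide by tcp",-(x@(e-O))-.008,"lat",y@(e-O))
k=mask(im,(0,150,60),(8,255,255),(320,245,375,275)); p=np.argwhere(k)[:,::-1]
if len(p): print("mark",len(p),x@(back(m,p.mean(0),.0185)[:2]-O))
for n in("hook_root","pointer_tip"):
    for c in("top","scene"):
        if c=="scene" and n=="hook_root": robot.snapshot("scene")
        for d in robot.boxes_of(c,n)[:1]: print(c,n,x@(np.array(d["location"][:2])-O),d["confidence"])
E
python3 look.py p1
python3 - <<'E'
from h import *
m=robot.camera_model("top"); a=cv2.imread("pics/p1.png"); b=cv2.imread("pics/top0.png")
cv2.imwrite("pics/z.png",np.vstack([cv2.resize(i[225:275,310:410],(600,300),interpolation=2) for i in(b,a)]))
E
```

```text
[0.47881492 0.19079343 0.03794857] [ 0.62794383 -6.74724305 -1.01893755] 90.56993365287781 11.9667
slide by tcp 0.028211405074964023 lat 0.0006072657186588554
top hook_root 0.004825554996180739 0.66
scene hook_root -0.03401196557898763 0.62
top pointer_tip 0.1200764017115037 0.44
scene pointer_tip -0.03092822234837024 0.63
```

```bash
python3 - <<'E'
from h import *
O=np.array([.465,.0585]);a=np.radians(-95.7);x=np.array([np.cos(a),np.sin(a)]);y=np.array([-x[1],x[0]])
m=robot.camera_model("top"); im=cv2.imread("pics/top0.png").astype(np.float32)
us=np.arange(-.06,.016,.001)
for v in(-.030,-.034,-.038,-.042,-.046):
    q=np.array([proj(m,[*(O+u*x+v*y),.0185]) for u in us],np.float32)
    c=cv2.remap(im,q[None,:,0].copy(),q[None,:,1].copy(),cv2.INTER_LINEAR)[0]; g=c.sum(1)
    w=us>-.012; d=np.clip(np.median(g[w])-g[w],0,None); red=np.clip(c[:,2]-1.6*c[:,1],0,None)
    print(v,"dark",us[w][g[w].argmin()],g[w].min(),np.median(g[w]),"cent",(d*us[w]).sum()/d.sum(),"red",(red*us).sum()/max(red.sum(),1),red.max())
E
```

```text
-0.03 dark 5.551115123125783e-17 204.70605 299.0786 cent -0.0004532320066761405 red 0.0 0.0
-0.034 dark 5.551115123125783e-17 239.625 313.95508 cent -0.00021991022220603433 red 0.0 0.0
-0.038 dark 5.551115123125783e-17 256.0 350.99316 cent 0.0012237426713759742 red -0.04756047712243371 31.744522
-0.042 dark 0.015000000000000069 383.02148 558.7949 cent 0.004596733980846046 red -0.04846381092024838 76.2875
-0.046 dark -0.0009999999999999454 362.30078 572.7002 cent 0.0025343903861543837 red -0.04807544696978184 82.4
```

Call:
move_arm:
  series:
    - {"linear":[0.1,0,0],"turn":0}
    - {"linear":[0.1,0,0],"turn":0}
    - {"linear":[0.1,0,0],"turn":0}
    - {"linear":[0.1,0,0],"turn":0}
    - {"linear":[0.05,0,0],"turn":0}
    - {"linear":[0,0,0],"turn":0}
    - {"linear":[0,0,0],"turn":0}
    - {"linear":[0,0,0],"turn":0}

```text
t: 12.88
tcp_pos: [0.4806, 0.208, 0.0378]
tcp_rot: [2.329, 2.105, -0.005]
wrist_force: [-1.1, -9.1, -1.4]
finger_gap: 0.235
gripper_force: 90.6
```

```bash
python3 look.py p2; python3 - <<'E'
from h import *
b=robot.snapshot("scene")[:,:,::-1].copy(); cv2.imwrite("pics/s5.png",b)
a=cv2.imread("pics/p2.png")
A=cv2.resize(a[225:275,325:375],(400,400),interpolation=2)
B=cv2.resize(b[185:235,305:355],(400,400),interpolation=2)
cv2.imwrite("pics/z.png",np.hstack([A,B]))
E
```

```text
[0.48063086 0.20800455 0.0378443 ] [ 0.1980902  -8.51210393 -1.50244686] 90.5812132358551 12.9333
slide by tcp 0.045517789952081146 lat 0.000704815997089432
mark 1 -0.0510047069053059
top hook_root -0.40977313922052316 0.73
scene hook_root -0.052738874244207416 0.7
top pointer_tip -0.11445243610353037 0.34
```

View pics/z.png

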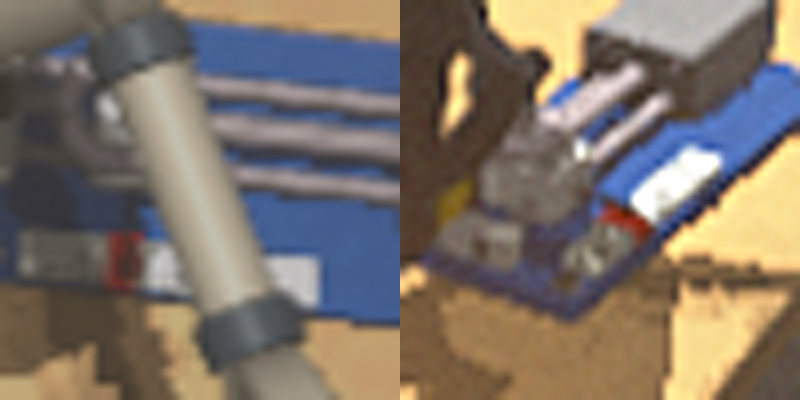

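The left crop shows the pointer (column ~131) over the red mark (columns 108–143), about 2 mm short of its middle. I'll measure that.

```bash
python3 - <<'E'
from h import *
O=np.array([.465,.0585]);a=np.radians(-95.7);x=np.array([np.cos(a),np.sin(a)]);y=np.array([-x[1],x[0]])
m=robot.camera_model("top"); im=cv2.imread("pics/p2.png").astype(np.float32)
us=np.arange(-.062,-.034,.002)
for v in(-.030,-.034,-.042,-.046):
    q=np.array([proj(m,[*(O+u*x+v*y),.0185]) for u in us],np.float32)
    c=cv2.remap(im,q[None,:,0].copy(),q[None,:,1].copy(),cv2.INTER_LINEAR)[0]; g=c.sum(1); red=np.clip(c[:,2]-1.6*c[:,1],0,None)
    print(v,"red",(red*us).sum()/max(red.sum(),1),[(int(u*1000),int(i)) for u,i in zip(us,g)])
E
```

```text
-0.03 red 0.0 [(-62, 199), (-60, 201), (-57, 198), (-55, 199), (-53, 201), (-51, 198), (-49, 186), (-47, 175), (-45, 191), (-43, 242), (-41, 286), (-39, 302), (-37, 319), (-35, 343)]
-0.034 red 0.0 [(-62, 199), (-60, 199), (-57, 198), (-55, 197), (-53, 195), (-51, 195), (-49, 187), (-47, 179), (-45, 179), (-43, 196), (-41, 242), (-39, 282), (-37, 311), (-35, 321)]
-0.042 red -0.04984152638747544 [(-62, 257), (-60, 278), (-57, 304), (-55, 326), (-53, 281), (-51, 233), (-49, 201), (-47, 190), (-45, 184), (-43, 252), (-41, 319), (-39, 379), (-37, 441), (-35, 521)]
-0.046 red -0.049999999999999996 [(-62, 235), (-60, 248), (-57, 282), (-55, 300), (-53, 278), (-51, 236), (-49, 190), (-47, 167), (-45, 180), (-43, 206), (-41, 281), (-39, 417), (-37, 542), (-35, 571)]
```

Call:
move_arm:
  series:
    - {"linear":[0.03,0,0],"turn":0}
    - {"linear":[0.02,0,0],"turn":0}
    - {"linear":[0,0,0],"turn":0}
    - {"linear":[0,0,0],"turn":0}
    - {"linear":[0,0,0],"turn":0}
    - {"linear":[0,0,0],"turn":0}
    - {"linear":[0,0,0],"turn":0}
    - {"linear":[0,0,0],"turn":0}
    - {"linear":[0,0,0],"turn":0}
    - {"linear":[0,0,0],"turn":0}

```text
t: 14.07
tcp_pos: [0.4808, 0.2098, 0.0378]
tcp_rot: [2.329, 2.104, -0.005]
wrist_force: [0.4, -8.7, -1.2]
finger_gap: 0.232
gripper_force: 90.6
```

```bash
python3 - <<'E'
from station import robot
s=robot.sense(); print(s["tcp_pos"],s["wrist_force"],s["gripper_force"],s["t"],abs(s["joint_velocities"]).max())
print(robot.finish_job())
E
```

```text
[0.48078577 0.20981572 0.03777664] [ 0.37229483 -8.74216407 -1.20810875] 90.58102011680603 14.0667 0.0019210759206958077
the job is handed in; nothing more can be done
None
```

I hung the ring on the hook, pulled the slide about 47 mm and handed the job in at 14.1 s, still holding it with a steady 8.7 N pull; by my camera estimate the pointer is within about 2 mm of the middle of the red mark, but the hand-in returned no verdict.

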